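# Close up a lever-arch file

## Task

The lever-arch file on the desk lies open with its sheets already on the posts. With your fingertips, press the black hold-down bar down the posts until it lies on the sheets; only then push the raised steel lever over and down until it snaps flat and both arches are closed on the posts. Nothing has to be gripped, and the things lying on and around the file stay where they are.

Things in the scene. Friction and masses are not known exactly. Their poses are not given: they have to be found in the camera images.
- file: A4 lever-arch file lying open flat on the desk, too heavy to shift. Origin on the desk midway between its two posts; z up, x along the spine, y from the posts to the spine and opened cover. Boards 3 mm thick, x -159 to 159 mm: back board y -210 to 75, spine 78 to 150, cover 153 to 438 mm. White sheets fill x -149 to 149, y -198 to 12 mm, top 28 mm above the desk
- bar (a joint): height in m of the hold-down bar above the sheets: 0 = lying on the sheets, grows upward, at most 0.030; starts at 0.012 to 0.023. It slides straight up and down the two posts and stays where it is left, gripping them with about 3 N of friction
- bar_top (a point): centre of the top of the raised pad (40 x 19 mm) in the middle of the black plastic hold-down bar, midway between the posts; axes are the file's. The bar is 118 mm long (along x), 20 mm wide, 3 mm thick, threaded on both posts. The pad's top is 8 mm above the bar's underside: 36 mm above the desk when the bar is home
- lever (a joint): angle in rad of the steel lever: 0 = raised (its thumb end up, leaning 0.05 rad past vertical towards the file's +x; held so by a spring), 1.62 = flat down (other stop). Over-centre spring: it resists up to 0.81 rad (about 6 N at the thumb pad), then snaps by itself to the down stop; left short of the middle it springs back up
- lever_pivot (a point): the lever's hinge axis, at x = -20, y = +62 mm of the file, 21 mm above the desk; axes are the file's, the hinge runs along y. The lever swings in the upright plane through this point along the file's x: from standing up, over towards -x, until it lies level along -x
- lever_pad (a point): centre of the pressing face of the lever's thumb pad, 78 mm from the hinge axis. The face looks to the file's +x while the lever stands up (then about 99 mm above the desk), and upward when it is down (23 mm above the desk). The lever is a flat bar 10 mm wide, 4 mm thick; its rounded thumb pad is 18 mm wide and ends 99 mm from the hinge axis
- arches (a joint): angle in rad of the two steel wire arches, driven by the lever (always 0.37 times its angle): 0 = wide open, leaning to the spine, 0.60 = closed on the post tops. They stand at x = -40 and +40 mm of the file, wire 5 mm thick, hinged at y = 22 mm, 12 mm above the desk; open they reach y = 54 mm and 69 mm above the desk, closed 73 mm above it
- stamp: bystander standing on the sheets: wooden rubber stamp, base 60 x 24 mm, turned handle, 56 mm tall; origin under its centre
- corrector: bystander lying on the sheets: white correction-tape dispenser, 95 x 34 x 12 mm; origin on its underside
- gluestick: bystander standing on the opened cover: glue stick, 28 mm diameter, 78 mm tall; origin under its centre
- calculator: bystander lying on the opened cover: desk calculator, 165 x 105 mm, 26 mm tall; origin under its centre
- stapler: bystander on the desk to the right of the file: stapler, 135 x 32 mm, 60 mm tall; origin under its centre
- pencup: bystander on the desk: grey pen cup with pens, 76 mm diameter, 140 mm tall with the pens; origin under its centre
- far_post (a point): top centre of the fixed steel post at x = +40 mm, y = 0 of the file, 62 mm above the desk; the other post stands at x = -40 mm. Posts are 6.4 mm thick. A steel plate (x -69 to 69, y -11 to 73 mm of the file, top 4.5 mm above the desk) carries the mechanism

How it is judged (in metres and radians):
On the way, in this order (a step that is already met when the one before it is completed fails the run):
1. the hold-down bar lies on the sheets while the lever still stands up (value of joint bar below 0.003 m and value of joint lever below 0.4 rad), for 0.2 s.
2. the lever has snapped down and the arches are closed (value of joint lever above 1.54 rad and value of joint arches above 0.56 rad), for 0.2 s.
At the end, for the whole second after the job is handed in: the hold-down bar is within 3 mm of the sheets, the lever is within 0.08 rad of its down stop and at rest, the arches are within 0.04 rad of closed (all of step 2 and value of joint bar below 0.003 m and velocity of joint lever between -0.1 and 0.1 rad/s); the robot touches nothing.
It fails at once if the hold-down bar is pulled up the posts instead of pressed down (value of joint bar above 0.0275 m).
It fails at once if a thing lying on or around the file is lifted, carried or pushed more than 20 mm from its place (distance of any of stamp, corrector, gluestick, calculator, stapler, pencup from where it was at the start of the episode above 0.02 m).
It fails at once if a thing lying on or around the file is knocked over (angle between any of stamp, corrector, gluestick, calculator, stapler, pencup's own z axis and vertical above 0.6 rad).
It also fails if it takes over 48 s, if anything falls off the work surface, if the arm or the gripper's body presses on something with over 40 N, if the wrist force passes 120 N, or if a joint passes its speed limit or range.

## Robot

A 7-joint arm with a two-finger parallel gripper is mounted at the origin on the work surface. World frame = base frame: x ahead of the robot, y to its left, z up, the work surface at z = 0. Lengths are in m, angles in degrees, forces in N, time in s.
With the tool pointing down it reaches from about 0.425 to 0.875 m from the base axis. Payload 4.7 kg.
Tool frame: the origin (TCP) lies at the very end of the fingers, on their centre line; the grasp point (between the pads) lies 19 mm behind it (env.grip_point_offset is the distance from the TCP to the grasp point, in m); z points along the fingers, y is the line along which they close (so a half turn about z gives the same grasp; the last joint's range is limited). The gripper opens to 87 mm and grips with 3 to 60 N. Pads are 19 mm wide; open, the fingers measure 117 mm over their backs; the gripper's body (75 mm by 190 mm) begins 51 mm behind the grasp point.
Start: joints at [69.104, 18.392, -4.016, 83.108, 1.295, 78.541, -3.26], TCP at [0.24, -0.604, 0.223] pointing down, gripper open.
Joint ranges: [-163.93, 163.93], [-17.29, 119.83], [-79.2, 71.16], [3.27, 140.29], [-89.18, 269.18], [5.43, 117.66], [-154.24, 154.24]. Speed limits (degrees/s): [147.25, 147.25, 180, 180, 180, 180, 180].

## Interface

Orientations are given as [roll, pitch, yaw] about the fixed x, y, z axes, in that order (R = Rz(yaw) Ry(pitch) Rx(roll)).
In Python, from cell import env gives the robot as it stands.
- The arm moves only by the tool jog_arm, never from a script. Its argument "motion" is a list of rows, each an object of numbers: "x", "y", "z": the shift along the tool's x, y, z in cm; "ax", "ay", "az": the turn, a rotation vector about the tool's x, y, z in degrees. In form: [{"x": .., "y": .., "z": .., "ax": .., "ay": .., "az": ..}, ...]. A call has exactly 5 rows; each row shifts and turns the commanded pose from where the row before left it, along the tool's axes as they then stand; what a row does not reach is not made up. A row lasts 1/10 s, in which the tool goes at most 50 mm and 8.59 degrees, less where a joint would pass 70% of its speed; a pose out of reach is approached as far as the arm can. A call is refused whole if a number of a shift passes 5 or a number of a turn 8.59, either way. A call with a gripper value outside its range is refused whole. "claw" is the gripper command: -1 is shut, 1 is fully open, values between are in proportion, set as the call begins (left out, the last holds). The fingers move at their own pace and stop on an object; "squeeze" is the grip in N (left out, the last holds). Time passes only in rows, so rows that do not move let the fingers close, or fill a call up. It gives the time, the measured TCP pose, the force, the opening and the grip force at its end, in the units of the state.
- env.get_obs(): the state, without advancing time (a new reading comes with each control period).
- env.read_camera(name): name is "scene" or "side" or "wrist"; returns the picture (480x640x3 uint8, red, green, blue); there is no depth.
- env.camera_params(name): a dict with "fx", "fy", "cx", "cy" (pixels), "extrinsics" (4x4, takes a point from world to camera coordinates). Camera axes: x right, y up, looking along -z (the intrinsics and any distortion apply to the point x, -y, -z); pixel columns grow to the right and rows downward; lengths in m; the calibration is good to about 2 mm. A picture is of the moment at which its call begins: read the wrist's pose just before it. camera_params takes no time and is no camera call; for the wrist camera it gives the pose at the moment of the call.
- env.sign_off(): hands the job in; it is judged then, once.
The state is a dict: "time_s": time; "qpos": joint angles; "joint_velocities": joint speeds; "effort": joint torques, N m; "tool_pos": TCP position; "tool_rot": TCP orientation; "force": force on the tool from outside, world axes, zero at the start; "wrist_torque": the same for the moment, N m; "grip_width": finger opening in m; "grasp_force": force on a finger pad.
Only numpy, scipy, OpenCV 4.12 (cv2) and the standard library are available. Lean on these libraries where they do the work, as an engineer would, in place of code of your own. Each camera call takes 0.05 s, during which the arm holds its last target. There are 200 camera calls.

## Working session

There is one attempt and no reset: what is moved stays moved. The work goes in short steps, Python scripts to look and compute and a tool call to move; the robot and the scene stay as the last step left them, time stands still between calls to the robot, and variables do not carry over. Pictures are saved under pics/ and viewed, at most 10 in all, crops included, and the job is handed in when it is done.

Besides the shell and the picture viewer there is one more tool, called after "Emit:" by a JSON object that holds its "api" and its "payload", one argument or row to a line. jog_arm: Moves the arm, as the interface text tells. Its arguments: {"type":"object","properties":{"motion":{"type":"array"},"claw":{"type":"number"},"squeeze":{"type":"number"}},"required":["motion"]}

```bash
mkdir -p pics; python3 - <<'E'
from cell import env
import cv2,numpy as np
o=env.get_obs();print(o)
for n in("scene","side"):
    im=env.read_camera(n);cv2.imwrite(f"pics/{n}0.png",im[:,:,::-1])
    p=env.camera_params(n);print(n,p)
E
```

```text
{'time_s': 0.0, 'qpos': array([69.10447544, 18.43947098, -4.01663349, 83.17498126,  1.29405607,
       78.5394728 , -3.2602732 ]), 'joint_velocities': array([ 0.00038699,  0.078003  ,  0.04710192, -0.0545089 , -0.00079956,
        0.06203813,  0.09834035]), 'effort': array([ 2.04878597e-04, -4.91291034e+01, -4.03916622e-01, -3.12524307e+01,
       -6.41044183e-02,  4.38024988e-02,  1.55688845e-04]), 'tool_pos': array([ 0.24013826, -0.60342522,  0.22145629]), 'tool_rot': array([-1.79891269e+02,  4.41560969e-03,  2.17058643e+01]), 'force': array([ 0.45464361, -0.47689338, -1.49501659]), 'wrist_torque': array([ 0.02732914, -0.01875552, -0.01119676]), 'grasp_force': 0.0, 'grip_width': 0.0872593884279312}
scene {'fx': 621.5327454574214, 'fy': 621.5327454574214, 'cx': 323.4600034791295, 'cy': 238.3570100269221, 'extrinsics': array([[ 0.84562509,  0.5337618 ,  0.00406849, -0.46625669],
       [-0.3744665 ,  0.58779146,  0.71713042,  0.17156994],
       [ 0.3803854 , -0.60794699,  0.69692712, -1.8246083 ],
       [ 0.        ,  0.        ,  0.        ,  1.        ]])}
side {'fx': 488.7631374134709, 'fy': 488.7631374134709, 'cx': 327.88787804085155, 'cy': 241.20178708345583, 'extrinsics': array([[-0.78982626, -0.61299999, -0.02013664,  0.4080868 ],
       [ 0.3500369 , -0.4774822 ,  0.80590627, -0.2866975 ],
       [-0.50363543,  0.62947737,  0.5917006 , -1.04350623],
       [ 0.        ,  0.        ,  0.        ,  1.        ]])}
```

View pics/scene0.png

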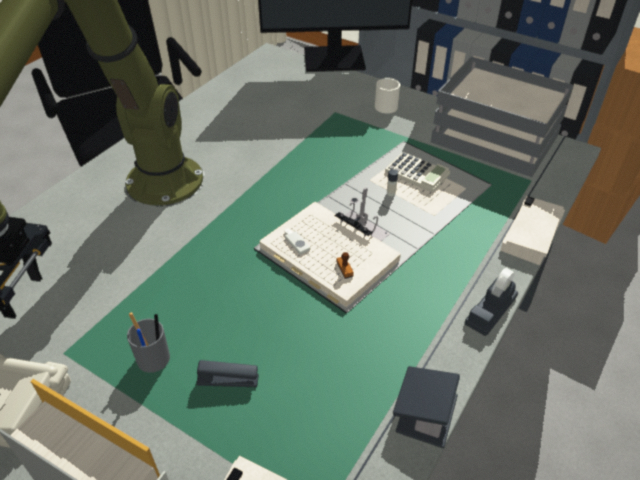

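View pics/side0.png

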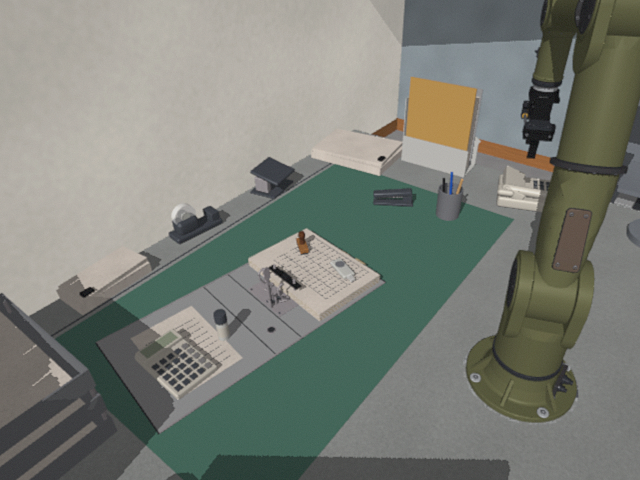

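```bash
cat > h.py <<'E'
import numpy as np,cv2
from cell import env
def P(p): 
    return np.array([[p['fx'],0,p['cx']],[0,p['fy'],p['cy']],[0,0,1]]),p['extrinsics']
def ray(p,u,v):
    K,E=P(p);d=np.array([(u-p['cx'])/p['fx'],-(v-p['cy'])/p['fy'],-1])
    R=E[:3,:3];return -R.T@E[:3,3],R.T@d
def plane(p,u,v,z):
    c,d=ray(p,u,v);return c+d*(z-c[2])/d[2]
def tri(l):
    A=np.zeros((3,3));b=np.zeros(3)
    for p,u,v in l:
        c,d=ray(p,u,v);d/=np.linalg.norm(d);M=np.eye(3)-np.outer(d,d);A+=M;b+=M@c
    return np.linalg.solve(A,b)
def proj(p,X):
    E=p['extrinsics'];q=E[:3,:3]@X+E[:3,3];return p['cx']+p['fx']*q[0]/-q[2],p['cy']-p['fy']*q[1]/-q[2]
E
python3 - <<'E'
import cv2,numpy as np
a=cv2.imread('pics/scene0.png')[165:315,245:445];b=cv2.imread('pics/side0.png')[220:330,240:390]
cv2.imwrite('pics/c1.png',cv2.resize(a,None,fx=4,fy=4,interpolation=cv2.INTER_CUBIC))
cv2.imwrite('pics/c2.png',cv2.resize(b,None,fx=5,fy=5,interpolation=cv2.INTER_CUBIC))
E
```

```text
(no output)
```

View pics/c1.png

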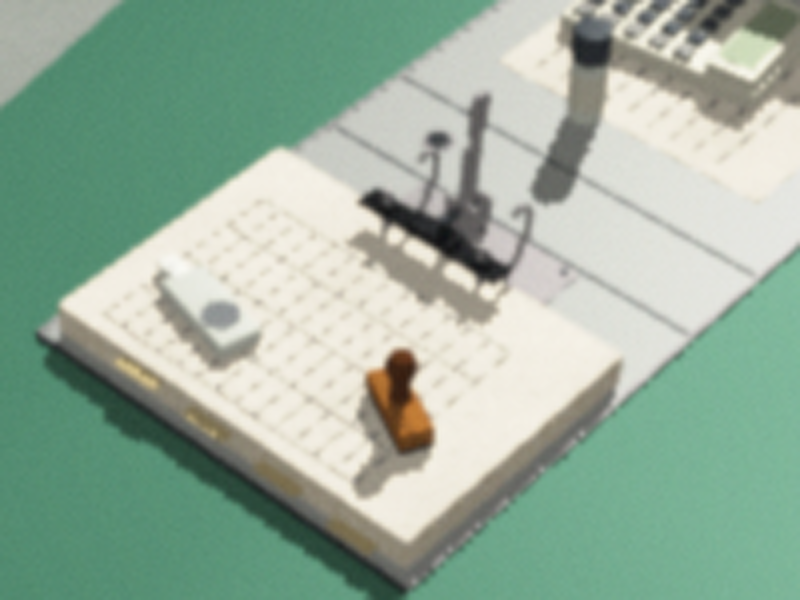

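View pics/c2.png

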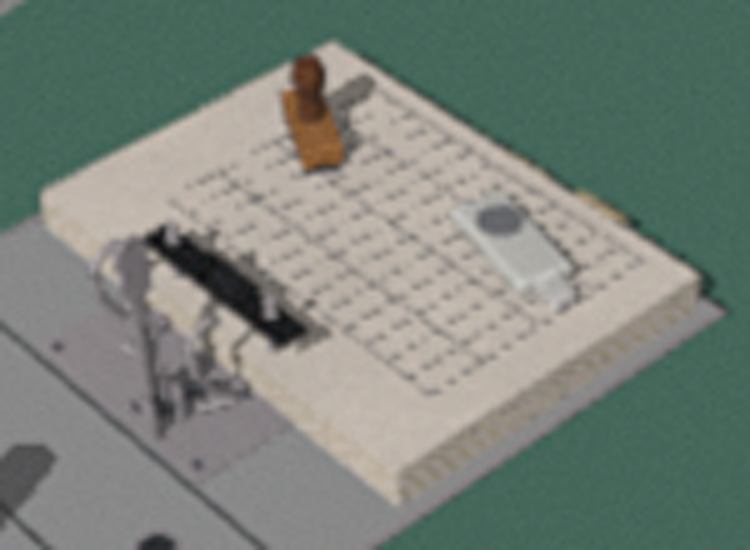

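```bash
cat >> h.py <<'E'
def fit(M,W):
    M=np.array(M);W=np.array(W);m=M.mean(0);w=W.mean(0);a=M-m;b=W-w
    th=np.arctan2((a[:,0]*b[:,1]-a[:,1]*b[:,0]).sum(),(a[:,0]*b[:,0]+a[:,1]*b[:,1]).sum())
    c,s=np.cos(th),np.sin(th);R=np.array([[c,-s],[s,c]]);t=w-R@m
    return th,t,(R@M.T).T+t-W
E
python3 - <<'E'
from h import *
s=env.camera_params("scene");d=env.camera_params("side")
S=np.array([[283,148],[62,308],[405,545],[620,362]])/4+[244.6,164.6]
D=np.array([[400,475],[700,280],[335,42],[42,195]])/5+[239.6,219.6]
M=np.array([[-149,12],[-149,-198],[149,-198],[149,12]])/1e3
T=np.array([tri([(s,*a),(d,*b)]) for a,b in zip(S,D)]);print(T.round(4))
for W in (T[:,:2],[plane(s,*a,.028)[:2] for a in S],[plane(d,*a,.028)[:2] for a in D]):
    th,t,r=fit(M,W);print(np.degrees(th),t,(r*1e3).round(1).tolist())
th,t,_=fit(M,T[:,:2])
for n,(x,y) in dict(piv=(-20,62),pad=(-16,62),paddown=(-98,62),post1=(-40,0),post2=(40,0)).items():
    c,q=np.cos(th),np.sin(th);print(n,(t+np.array([c*x-q*y,q*x+c*y])/1e3).round(4))
# bar ends in pixels (scene/side): -x end, +x end
for a,b in(((362,200),(297,343)),((508,270),(155,235))):
    print(tri([(s,*(np.array(a)/4+[244.6,164.6])),(d,*(np.array(b)/5+[239.6,219.6]))]).round(4))
E
```

```text
[[ 0.4405  0.1314  0.0247]
 [ 0.4046 -0.0763  0.0229]
 [ 0.6962 -0.1296  0.0255]
 [ 0.7336  0.0768  0.0224]]
-10.320889581698674 [0.58538103 0.09208633] [[0.5, -0.8], [-1.3, 0.2], [0.3, 0.2], [0.5, 0.4]]
-10.570355492931334 [0.58782811 0.08817404] [[0.2, -1.6], [-3.6, 0.8], [1.3, -1.9], [2.2, 2.7]]
-10.143842387013244 [0.58208535 0.095922  ] [[0.1, 0.6], [-0.3, -1.2], [-0.5, 1.3], [0.8, -0.7]]
piv [0.5768 0.1567]
pad [0.5807 0.1559]
paddown [0.5001 0.1706]
post1 [0.546  0.0993]
post2 [0.6247 0.0849]
[0.5262 0.1011 0.0413]
[0.641  0.0868 0.0463]
```

Emit:
{"api": "jog_arm", "payload": {
  "motion": [
    {"az": -8.5},
    {"az": -8.5},
    {"az": -8.5},
    {"az": -8.5},
    {"az": -8.5}
  ],
  "claw": -1,
  "squeeze": 20
}}

```text
$.motion[0]: bad value
```

Emit:
{"api": "jog_arm", "payload": {
  "motion": [
    {"az": -8.5},
    {"az": -7},
    {"x": 3, "y": 1},
    {"x": 4, "y": 1.2},
    {"x": 4, "y": 1.2}
  ]
}}

```text
$.motion[0]: bad value
```

Emit:
{"api": "jog_arm", "payload": {
  "motion": [
    {"x": 4, "y": 1.2},
    {"x": 4, "y": 1.2},
    {"x": 4, "y": 1.2},
    {"x": 4, "y": 1.2},
    {"x": 4, "y": 1.2}
  ]
}}

```text
$.motion[0]: bad value
```

Rows need all six keys.

Emit:
{"api": "jog_arm", "payload": {
  "motion": [
    {"x": 0, "y": 0, "z": 0, "ax": 0, "ay": 0, "az": -8.5},
    {"x": 0, "y": 0, "z": 0, "ax": 0, "ay": 0, "az": -8.5},
    {"x": 0, "y": 0, "z": 0, "ax": 0, "ay": 0, "az": -8.5},
    {"x": 0, "y": 0, "z": 0, "ax": 0, "ay": 0, "az": -8.5},
    {"x": 0, "y": 0, "z": 0, "ax": 0, "ay": 0, "az": -8.5}
  ],
  "claw": -1,
  "squeeze": 20
}}

```text
time_s: 0.6
tool_pos: [0.2402, -0.6036, 0.2219]
tool_rot: [-179.9, -0.0, 64.6]
force: [-0.2, -0.5, -0.2]
grip_width: 0.0549
grasp_force: 0.0
```

Emit:
{"api": "jog_arm", "payload": {
  "motion": [
    {"x": 0, "y": 0, "z": 0, "ax": 0, "ay": 0, "az": -8.5},
    {"x": 0, "y": 0, "z": 0, "ax": 0, "ay": 0, "az": -7},
    {"x": 3, "y": 1, "z": 0, "ax": 0, "ay": 0, "az": 0},
    {"x": 4, "y": 1.2, "z": 0, "ax": 0, "ay": 0, "az": 0},
    {"x": 4, "y": 1.2, "z": 0, "ax": 0, "ay": 0, "az": 0}
  ]
}}

```text
time_s: 1.1
tool_pos: [0.2935, -0.5005, 0.2217]
tool_rot: [-180.0, -0.1, 79.6]
force: [0.1, -0.5, -0.1]
grip_width: 0.0151
grasp_force: 0.0
```

Emit:
{"api": "jog_arm", "payload": {
  "motion": [
    {"x": 4.2, "y": 1.2, "z": 0, "ax": 0, "ay": 0, "az": 0},
    {"x": 4.2, "y": 1.2, "z": 0, "ax": 0, "ay": 0, "az": 0},
    {"x": 4.2, "y": 1.2, "z": 0, "ax": 0, "ay": 0, "az": 0},
    {"x": 4.2, "y": 1.2, "z": 0, "ax": 0, "ay": 0, "az": 0},
    {"x": 4.2, "y": 1.2, "z": 0, "ax": 0, "ay": 0, "az": 0}
  ]
}}

```text
time_s: 1.6
tool_pos: [0.3903, -0.3041, 0.2222]
tool_rot: [-180.0, 0.0, 79.7]
force: [0.7, -1.0, 0.8]
grip_width: 0.0003
grasp_force: 0.0
```

Emit:
{"api": "jog_arm", "payload": {
  "motion": [
    {"x": 4.2, "y": 1.2, "z": 0, "ax": 0, "ay": 0, "az": 0},
    {"x": 4.2, "y": 1.2, "z": 0, "ax": 0, "ay": 0, "az": 0},
    {"x": 4.2, "y": 1.2, "z": 0, "ax": 0, "ay": 0, "az": 0},
    {"x": 4.2, "y": 1.2, "z": 0, "ax": 0, "ay": 0, "az": 0},
    {"x": 4.2, "y": 1.2, "z": 0, "ax": 0, "ay": 0, "az": 0}
  ]
}}

```text
time_s: 2.1
tool_pos: [0.4868, -0.1084, 0.2224]
tool_rot: [-180.0, 0.0, 79.7]
force: [0.5, -1.0, -0.1]
grip_width: 0.0003
grasp_force: 0.0
```

```bash
python3 - <<'E'
from h import *
o=env.get_obs();print(o['tool_pos'],o['tool_rot'])
im=env.read_camera("wrist");cv2.imwrite("pics/w1.png",im[:,:,::-1])
p=env.camera_params("wrist");print(p)
np.save('w1.npy',p,allow_pickle=True)
for n,x in dict(bar=(.5854,.0921,.055),post1=(.546,.0993,.062),post2=(.6247,.0849,.062),lev=(.581,.156,.1)).items():print(n,proj(p,np.array(x)))
E
```

```text
[ 0.48683007 -0.10838547  0.22241299] [-1.79998583e+02  3.40355778e-02  7.96894495e+01]
{'fx': 338.0417726002869, 'fy': 338.0417726002869, 'cx': 319.788686637289, 'cy': 237.73814595877093, 'extrinsics': array([[ 0.9856191 , -0.16894308,  0.00363664, -0.50099337],
       [ 0.16228807,  0.94035777, -0.29898136,  0.04921409],
       [ 0.04709109,  0.29527192,  0.95425202, -0.38769916],
       [ 0.        ,  0.        ,  0.        ,  1.        ]])}
bar (np.float64(392.8664908924303), np.float64(-20.66309088142731))
post1 (np.float64(345.2547096404678), np.float64(-25.10817450997672))
post2 (np.float64(443.885853629723), np.float64(-23.635974157624617))
lev (np.float64(390.31567125971543), np.float64(-164.32723273584344))
```

View pics/w1.png

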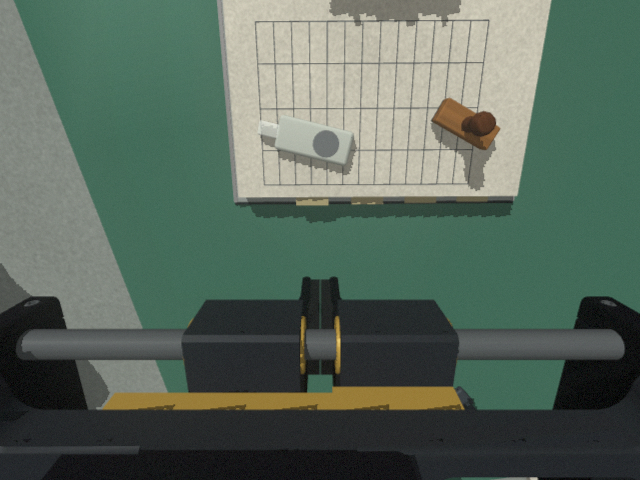

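Emit:
{"api": "jog_arm", "payload": {
  "motion": [
    {"x": 3, "y": 1.5, "z": 0, "ax": 0, "ay": 0, "az": 0},
    {"x": 4, "y": 1.5, "z": 0, "ax": 0, "ay": 0, "az": 0},
    {"x": 4, "y": 1.6, "z": 0, "ax": 0, "ay": 0, "az": 0},
    {"x": 3, "y": 1.5, "z": 0, "ax": 0, "ay": 0, "az": 0},
    {"x": 0, "y": 0, "z": 0, "ax": 0, "ay": 0, "az": 0}
  ]
}}

```text
time_s: 2.65
tool_pos: [0.5727, 0.0225, 0.2221]
tool_rot: [-180.0, -0.2, 80.1]
force: [0.1, 1.0, 0.0]
grip_width: 0.0004
grasp_force: 0.0
```

```bash
python3 - <<'E'
from h import *
o=env.get_obs();print(o['tool_pos'],o['tool_rot'])
im=env.read_camera("wrist")
p=env.camera_params("wrist");np.save('w2.npy',p,allow_pickle=True)
for n,x in dict(bar=(.5854,.0921,.055),post1=(.546,.0993,.062),post2=(.6247,.0849,.062),lev=(.581,.156,.1)).items():print(n,proj(p,np.array(x)))
cv2.imwrite("pics/w2.png",cv2.resize(im[0:260,150:490,::-1],None,fx=2.25,fy=2.25,interpolation=cv2.INTER_CUBIC))
E
```

```text
[0.5727     0.0224985  0.22209031] [-179.96581308   -0.24276818   80.14334215]
bar (np.float64(320.14514271600774), np.float64(142.6156042564533))
post1 (np.float64(276.6649354161503), np.float64(142.60183849565192))
post2 (np.float64(363.51264639448505), np.float64(143.16557204122353))
lev (np.float64(299.8731769182871), np.float64(59.537882365355586))
```

View pics/w2.png

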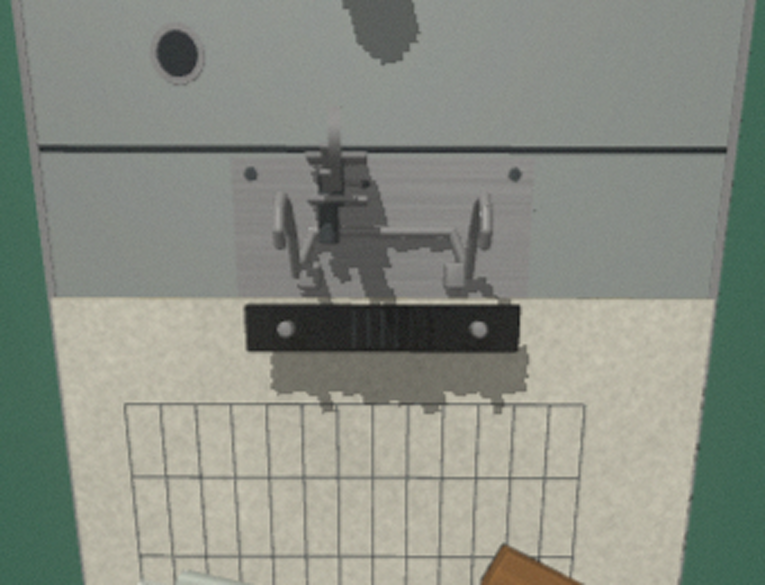

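Emit:
{"api": "jog_arm", "payload": {
  "motion": [
    {"x": 2.2, "y": 0, "z": 1, "ax": 0, "ay": 0, "az": 0},
    {"x": 2.3, "y": 0.1, "z": 2, "ax": 0, "ay": 0, "az": 0},
    {"x": 2.2, "y": 0, "z": 3, "ax": 0, "ay": 0, "az": 0},
    {"x": 0, "y": 0, "z": 3, "ax": 0, "ay": 0, "az": 0},
    {"x": 0, "y": 0, "z": 0, "ax": 0, "ay": 0, "az": 0}
  ]
}}

```text
time_s: 3.2
tool_pos: [0.581, 0.0805, 0.1281]
tool_rot: [-179.5, 0.2, 79.7]
force: [-0.0, -0.7, -1.1]
grip_width: 0.0008
grasp_force: 0.0
```

Emit:
{"api": "jog_arm", "payload": {
  "motion": [
    {"x": 0, "y": 0, "z": 0, "ax": 0, "ay": 0, "az": 0},
    {"x": 0, "y": 0, "z": 0, "ax": 0, "ay": 0, "az": 0},
    {"x": 0, "y": 0, "z": 0, "ax": 0, "ay": 0, "az": 0},
    {"x": 0, "y": 0, "z": 0, "ax": 0, "ay": 0, "az": 0},
    {"x": 0, "y": 0, "z": 0, "ax": 0, "ay": 0, "az": 0}
  ]
}}

```text
time_s: 3.7
tool_pos: [0.585, 0.0824, 0.1333]
tool_rot: [179.9, 0.0, 79.7]
force: [-0.6, 0.4, 0.0]
grip_width: 0.0005
grasp_force: 0.0
```

```bash
python3 - <<'E'
from h import *
p=env.camera_params("wrist");o=env.get_obs();print(o['tool_pos'],o['tool_rot'])
im=env.read_camera("wrist");np.save('w3.npy',p,allow_pickle=True)
for n,x in dict(bar=(.5854,.0921,.055),post1=(.546,.0993,.062),post2=(.6247,.0849,.062),lev=(.581,.156,.1)).items():print(n,proj(p,np.array(x)))
cv2.imwrite("pics/w3.png",cv2.resize(im[0:360,120:520,::-1],None,fx=1.6,fy=1.6,interpolation=cv2.INTER_CUBIC))
E
```

```text
[0.58503381 0.08235047 0.133335  ] [1.79924717e+02 3.22825802e-03 7.96806828e+01]
bar (np.float64(317.04528893974765), np.float64(235.52410770811733))
post1 (np.float64(262.0098085119354), np.float64(238.39233313283177))
post2 (np.float64(371.7983991935737), np.float64(238.39694446751))
lev (np.float64(288.50186357642434), np.float64(154.45575818517324))
```

View pics/w3.png

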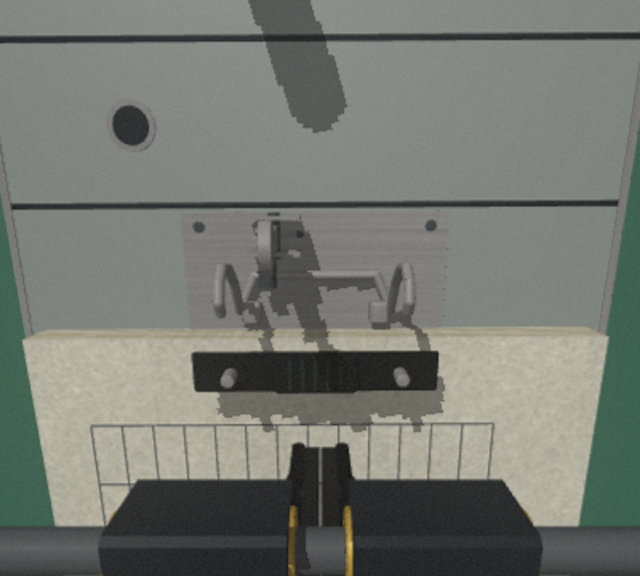

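Emit:
{"api": "jog_arm", "payload": {
  "motion": [
    {"x": 1.0, "y": -0.1, "z": 1, "ax": 0, "ay": 0, "az": 0},
    {"x": 0, "y": 0, "z": 2.5, "ax": 0, "ay": 0, "az": 0},
    {"x": 0, "y": 0, "z": 2.5, "ax": 0, "ay": 0, "az": 0},
    {"x": 0, "y": 0, "z": 0.5, "ax": 0, "ay": 0, "az": 0},
    {"x": 0, "y": 0, "z": 0, "ax": 0, "ay": 0, "az": 0}
  ]
}}

```text
time_s: 4.25
tool_pos: [0.5845, 0.0932, 0.0664]
tool_rot: [-179.9, 0.0, 79.7]
force: [-0.6, -0.5, -0.1]
grip_width: 0.0004
grasp_force: 0.0
```

Emit:
{"api": "jog_arm", "payload": {
  "motion": [
    {"x": 0, "y": 0, "z": 0.5, "ax": 0, "ay": 0, "az": 0},
    {"x": 0, "y": 0, "z": 0.4, "ax": 0, "ay": 0, "az": 0},
    {"x": 0, "y": 0, "z": 0, "ax": 0, "ay": 0, "az": 0},
    {"x": 0, "y": 0, "z": 0, "ax": 0, "ay": 0, "az": 0},
    {"x": 0, "y": 0, "z": 0, "ax": 0, "ay": 0, "az": 0}
  ]
}}

```text
time_s: 4.75
tool_pos: [0.5857, 0.0926, 0.059]
tool_rot: [180.0, -0.0, 79.7]
force: [-0.1, 0.2, 0.2]
grip_width: 0.0002
grasp_force: 0.0
```

Emit:
{"api": "jog_arm", "payload": {
  "motion": [
    {"x": 0, "y": 0, "z": 0.5, "ax": 0, "ay": 0, "az": 0},
    {"x": 0, "y": 0, "z": 0.5, "ax": 0, "ay": 0, "az": 0},
    {"x": 0, "y": 0, "z": 0.4, "ax": 0, "ay": 0, "az": 0},
    {"x": 0, "y": 0, "z": 0, "ax": 0, "ay": 0, "az": 0},
    {"x": 0, "y": 0, "z": 0, "ax": 0, "ay": 0, "az": 0}
  ]
}}

```text
time_s: 5.25
tool_pos: [0.5848, 0.0925, 0.044]
tool_rot: [-179.9, 0.0, 79.7]
force: [0.3, -0.2, 0.7]
grip_width: 0.0006
grasp_force: 0.0
```

Emit:
{"api": "jog_arm", "payload": {
  "motion": [
    {"x": 0, "y": 0, "z": 0.4, "ax": 0, "ay": 0, "az": 0},
    {"x": 0, "y": 0, "z": 0.3, "ax": 0, "ay": 0, "az": 0},
    {"x": 0, "y": 0, "z": 0.2, "ax": 0, "ay": 0, "az": 0},
    {"x": 0, "y": 0, "z": 0, "ax": 0, "ay": 0, "az": 0},
    {"x": 0, "y": 0, "z": 0, "ax": 0, "ay": 0, "az": 0}
  ]
}}

```text
time_s: 5.75
tool_pos: [0.5851, 0.0926, 0.0363]
tool_rot: [-180.0, 0.1, 79.7]
force: [-4.0, -1.6, 9.3]
grip_width: 0.0004
grasp_force: 4.5
```

Emit:
{"api": "jog_arm", "payload": {
  "motion": [
    {"x": 0, "y": 0, "z": 0.1, "ax": 0, "ay": 0, "az": 0},
    {"x": 0, "y": 0, "z": 0.1, "ax": 0, "ay": 0, "az": 0},
    {"x": 0, "y": 0, "z": 0, "ax": 0, "ay": 0, "az": 0},
    {"x": 0, "y": 0, "z": 0, "ax": 0, "ay": 0, "az": 0},
    {"x": 0, "y": 0, "z": 0, "ax": 0, "ay": 0, "az": 0}
  ]
}}

```text
time_s: 6.25
tool_pos: [0.5851, 0.0926, 0.0361]
tool_rot: [-180.0, 0.1, 79.7]
force: [-8.2, -2.4, 20.7]
grip_width: 0.0003
grasp_force: 10.3
```

Emit:
{"api": "jog_arm", "payload": {
  "motion": [
    {"x": 0, "y": 0, "z": -1, "ax": 0, "ay": 0, "az": 0},
    {"x": 0, "y": 0, "z": -3, "ax": 0, "ay": 0, "az": 0},
    {"x": 0, "y": 0, "z": -4, "ax": 0, "ay": 0, "az": 0},
    {"x": 0, "y": 0.4, "z": -2.5, "ax": 0, "ay": 0, "az": 0},
    {"x": 0, "y": 0.5, "z": 0, "ax": 0, "ay": 0, "az": 0}
  ]
}}

```text
time_s: 6.75
tool_pos: [0.5969, 0.0918, 0.1426]
tool_rot: [179.6, -0.1, 79.7]
force: [0.8, -0.6, 0.6]
grip_width: 0.0005
grasp_force: 0.0
```

Emit:
{"api": "jog_arm", "payload": {
  "motion": [
    {"x": 0, "y": 1, "z": 0, "ax": 0, "ay": 0, "az": 0},
    {"x": 2, "y": 1, "z": 0, "ax": 0, "ay": 0, "az": 0},
    {"x": 2.2, "y": 0, "z": 0, "ax": 0, "ay": 0, "az": 0},
    {"x": 2, "y": 0, "z": 0, "ax": 0, "ay": 0, "az": 0},
    {"x": 0, "y": 0, "z": 0, "ax": 0, "ay": 0, "az": 0}
  ]
}}

```text
time_s: 7.25
tool_pos: [0.6239, 0.1521, 0.1363]
tool_rot: [-179.8, -0.1, 80.0]
force: [-0.0, 0.6, 0.1]
grip_width: 0.0003
grasp_force: 0.0
```

Emit:
{"api": "jog_arm", "payload": {
  "motion": [
    {"x": 0, "y": 0, "z": 0, "ax": 0, "ay": 0, "az": 0},
    {"x": 0, "y": 0, "z": 0, "ax": 0, "ay": 0, "az": 0},
    {"x": 0, "y": 0, "z": 0, "ax": 0, "ay": 0, "az": 0},
    {"x": 0, "y": 0, "z": 0, "ax": 0, "ay": 0, "az": 0},
    {"x": 0, "y": 0, "z": 0, "ax": 0, "ay": 0, "az": 0}
  ]
}}

```text
time_s: 7.75
tool_pos: [0.6251, 0.1477, 0.1386]
tool_rot: [180.0, 0.0, 79.7]
force: [-0.0, -0.2, 0.0]
grip_width: 0.0007
grasp_force: 0.0
```

```bash
python3 - <<'E'
from h import *
p=env.camera_params("wrist");o=env.get_obs()
d=o['tool_pos'][:2]-[.5854,.0921];t=np.radians(-10.3)
print(o['tool_pos'],o['tool_rot'],'file',d@[np.cos(t),np.sin(t)],d@[-np.sin(t),np.cos(t)])
a=env.read_camera("scene")[165:315,245:445];b=env.read_camera("side")[200:310,220:370]
a=cv2.resize(a,(400,300));b=cv2.resize(b,(400,300))
cv2.imwrite("pics/v4.png",cv2.resize(np.hstack([a,b])[:,:,::-1],(800,300)))
E
```

```text
[0.62513478 0.14768164 0.13861681] [1.79981169e+02 2.42948546e-02 7.96538050e+01] file 0.02915633426373255 0.061790606244259486
```

View pics/v4.png

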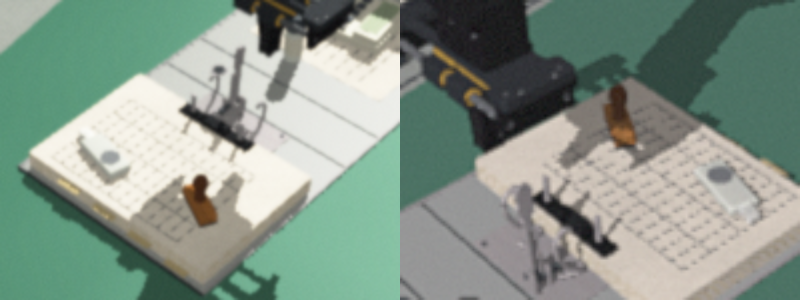

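The bar now lies on the sheets, its shadow gap is gone, and the lever still stands. Next I lower beside it.

Emit:
{"api": "jog_arm", "payload": {
  "motion": [
    {"x": 0, "y": 0, "z": 1.4, "ax": 0, "ay": 0, "az": 0},
    {"x": 0, "y": 0, "z": 1.4, "ax": 0, "ay": 0, "az": 0},
    {"x": 0, "y": 0, "z": 1.4, "ax": 0, "ay": 0, "az": 0},
    {"x": 0, "y": -0.5, "z": 0, "ax": 0, "ay": 0, "az": 0},
    {"x": 0, "y": -0.5, "z": 0, "ax": 0, "ay": 0, "az": 0}
  ]
}}

```text
time_s: 8.35
tool_pos: [0.6142, 0.1503, 0.0955]
tool_rot: [-179.9, 0.0, 79.7]
force: [-0.0, -1.0, 0.5]
grip_width: 0.0003
grasp_force: 0.0
```

Emit:
{"api": "jog_arm", "payload": {
  "motion": [
    {"x": 0, "y": -0.5, "z": 0, "ax": 0, "ay": 0, "az": 0},
    {"x": 0, "y": -0.5, "z": 0, "ax": 0, "ay": 0, "az": 0},
    {"x": 0, "y": -0.5, "z": 0, "ax": 0, "ay": 0, "az": 0},
    {"x": 0, "y": -0.5, "z": 0, "ax": 0, "ay": 0, "az": 0},
    {"x": 0, "y": 0, "z": 0, "ax": 0, "ay": 0, "az": 0}
  ]
}}

```text
time_s: 8.85
tool_pos: [0.5949, 0.1541, 0.0968]
tool_rot: [180.0, 0.0, 79.7]
force: [-0.5, 0.2, -0.7]
grip_width: 0.0005
grasp_force: 0.0
```

Emit:
{"api": "jog_arm", "payload": {
  "motion": [
    {"x": 0, "y": -0.4, "z": 0, "ax": 0, "ay": 0, "az": 0},
    {"x": 0, "y": -0.4, "z": 0, "ax": 0, "ay": 0, "az": 0},
    {"x": 0, "y": -0.4, "z": 0, "ax": 0, "ay": 0, "az": 0},
    {"x": 0, "y": 0, "z": 0, "ax": 0, "ay": 0, "az": 0},
    {"x": 0, "y": 0, "z": 0, "ax": 0, "ay": 0, "az": 0}
  ]
}}

```text
time_s: 9.35
tool_pos: [0.5849, 0.1555, 0.0969]
tool_rot: [179.9, -0.0, 79.7]
force: [5.2, -1.4, -1.8]
grip_width: 0.0007
grasp_force: 2.6
```

Emit:
{"api": "jog_arm", "payload": {
  "motion": [
    {"x": 0, "y": -0.7, "z": 0, "ax": 0, "ay": 0, "az": 0},
    {"x": 0, "y": -0.7, "z": 0.1, "ax": 0, "ay": 0, "az": 0},
    {"x": 0, "y": -0.7, "z": 0.2, "ax": 0, "ay": 0, "az": 0},
    {"x": 0, "y": -0.7, "z": 0.3, "ax": 0, "ay": 0, "az": 0},
    {"x": 0, "y": 0, "z": 0, "ax": 0, "ay": 0, "az": 0}
  ]
}}

```text
time_s: 9.85
tool_pos: [0.5563, 0.1607, 0.0912]
tool_rot: [179.9, 0.0, 79.7]
force: [3.0, -2.2, 4.6]
grip_width: 0.0003
grasp_force: 2.4
```

Emit:
{"api": "jog_arm", "payload": {
  "motion": [
    {"x": 0, "y": -0.7, "z": 0.4, "ax": 0, "ay": 0, "az": 0},
    {"x": 0, "y": -0.7, "z": 0.4, "ax": 0, "ay": 0, "az": 0},
    {"x": 0, "y": -0.6, "z": 0.5, "ax": 0, "ay": 0, "az": 0},
    {"x": 0, "y": 0, "z": 0, "ax": 0, "ay": 0, "az": 0},
    {"x": 0, "y": 0, "z": 0, "ax": 0, "ay": 0, "az": 0}
  ]
}}

```text
time_s: 10.35
tool_pos: [0.5352, 0.1648, 0.0767]
tool_rot: [-179.9, 0.0, 79.7]
force: [-0.2, -0.1, -0.2]
grip_width: 0.0008
grasp_force: 0.0
```

Emit:
{"api": "jog_arm", "payload": {
  "motion": [
    {"x": 0, "y": 0.5, "z": -2, "ax": 0, "ay": 0, "az": 0},
    {"x": 0, "y": 0.5, "z": -3, "ax": 0, "ay": 0, "az": 0},
    {"x": 0, "y": 0, "z": -4, "ax": 0, "ay": 0, "az": 0},
    {"x": -3, "y": 0, "z": -4, "ax": 0, "ay": 0, "az": 0},
    {"x": -4, "y": 0, "z": 0, "ax": 0, "ay": 0, "az": 0}
  ]
}}

```text
time_s: 10.85
tool_pos: [0.5365, 0.0974, 0.2131]
tool_rot: [179.5, -0.3, 80.0]
force: [1.2, 0.0, -0.3]
grip_width: 0.0003
grasp_force: 0.0
```

```bash
python3 - <<'E'
from h import *
w=env.read_camera("wrist")[0:300,120:520]
a=env.read_camera("scene")[165:315,245:445]
cv2.imwrite("pics/v5.png",np.hstack([cv2.resize(w,(400,300)),cv2.resize(a,(400,300))])[:,:,::-1])
E
```

```text
(no output)
```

View pics/v5.png

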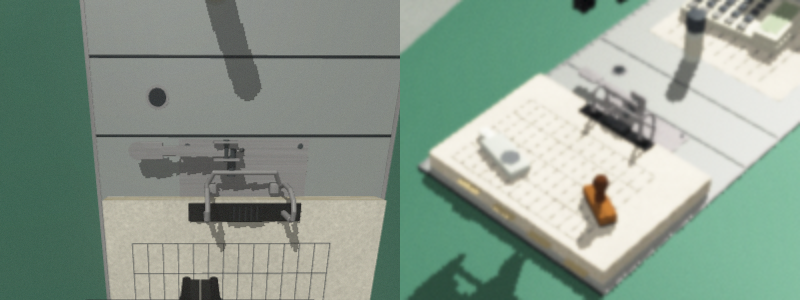

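The lever lies flat along -x, both arches close on the posts, the bar is on the sheets, and the bystanders are in place. I'll let the arm settle and hand in.

Emit:
{"api": "jog_arm", "payload": {
  "motion": [
    {"x": 0, "y": 0, "z": 0, "ax": 0, "ay": 0, "az": 0},
    {"x": 0, "y": 0, "z": 0, "ax": 0, "ay": 0, "az": 0},
    {"x": 0, "y": 0, "z": 0, "ax": 0, "ay": 0, "az": 0},
    {"x": 0, "y": 0, "z": 0, "ax": 0, "ay": 0, "az": 0},
    {"x": 0, "y": 0, "z": 0, "ax": 0, "ay": 0, "az": 0}
  ]
}}

```text
time_s: 11.45
tool_pos: [0.5336, 0.0947, 0.2072]
tool_rot: [-180.0, -0.0, 79.8]
force: [-0.2, -0.1, 1.3]
grip_width: 0.0004
grasp_force: 0.0
```

```bash
python3 -c "
from cell import env
print(env.get_obs()['force'],env.sign_off())"
```

```text
the job is handed in; nothing more can be done
[-0.15788446 -0.06561943  1.27681619] None
```

I pressed the bar down onto the sheets, then pushed the lever over until it snapped flat with both arches closed on the posts. I handed the job in at about 11.5 s with the arm clear. The final pictures show all of this and no bystander visibly moved, but the hand-in returned no verdict.

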